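# Fetch the sugar pot from behind the shaker collection

## Task

The pumpkin sugar pot is wanted for coffee, but the collection stands in its way: first move all three tall shakers from the display board into the dark serving tray, standing, and only then fetch the pumpkin pot and stand it in the middle of the blue-ringed plate. When the pot is on the plate, put each shaker back on the board, centred on the pad of its own colour. They are ceramic: set everything down upright and gently, never tip or drop anything.

Things in the scene. Friction and masses are not known exactly. Their poses are not given: they have to be found in the camera images.
- board: white display board, 190 (x) x 240 (y) x 20 mm high, fixed, yawed up to about 0.3 rad; origin under its centre at table level; its +x points to its back edge, where a thin white gallery rail stands (top 54 mm above the table, 89 mm behind the centre). Two 43 mm tall bird figures are fixed in its back corners at (66, +/-98) mm. The pumpkin pot starts at about (30, 0) mm in this frame, the three pads are at (-38, 0), (10, 70) and (10, -70) mm, in any order of colours
- tray: dark wooden serving tray, the side area: 290 (x) x 130 (y) mm outside, walls 5 mm thick and 16 mm high, floor 5 mm thick; fixed; origin under its centre at table level, +x along its long side. Three shakers stand in it side by side, 90 mm apart. It is on the robot's left or right
- plate: round white plate with a blue ring, 160 mm across, rim 12 mm high, flat middle 90 mm across whose surface is 6 mm above the table; fixed; origin under its centre at table level. It is on the side opposite the tray
- pumpkin: low orange pumpkin-shaped sugar pot with a green stem: 58 mm in diameter (upright sides from 13 to 41 mm above its foot), 52 mm high plus a 9 mm stem 10 mm thick, foot 42 mm across, about 180 g; origin under the centre of its foot, z up. It starts behind and between the three shakers, standing on the board (20 mm above the table)
- shaker_red: tall red ceramic shaker figure with a white belt: body 54 mm in diameter up to 50 mm, narrowing above, then a round red hat 30 mm in diameter from 88 to 122 mm above its foot (the place to grip), about 160 g; origin under the centre of its foot, z up. It starts on the red pad
- pad_red: flat round red felt pad, 68 mm across and 3 mm thick, fixed on the display board (its top 23 mm above the table): the red shaker's place; origin under its centre, 20 mm above the table
- shaker_yellow: tall yellow ceramic shaker figure with a white belt: body 54 mm in diameter up to 50 mm, narrowing above, then a round yellow hat 30 mm in diameter from 88 to 122 mm above its foot (the place to grip), about 160 g; origin under the centre of its foot, z up. It starts on the yellow pad
- pad_yellow: flat round yellow felt pad, 68 mm across and 3 mm thick, fixed on the display board (its top 23 mm above the table): the yellow shaker's place; origin under its centre, 20 mm above the table
- shaker_blue: tall blue ceramic shaker figure with a white belt: body 54 mm in diameter up to 50 mm, narrowing above, then a round blue hat 30 mm in diameter from 88 to 122 mm above its foot (the place to grip), about 160 g; origin under the centre of its foot, z up. It starts on the blue pad
- pad_blue: flat round blue felt pad, 68 mm across and 3 mm thick, fixed on the display board (its top 23 mm above the table): the blue shaker's place; origin under its centre, 20 mm above the table

How it is judged:
By the outcome, as a careful person would: the job done as asked, in the order asked, and still so for the second after the job is handed in, with the robot touching nothing.
It also fails if it takes over 136 s, if anything falls off the work surface, if the arm or the gripper's body presses on something with over 40 N, if the wrist force passes 120 N, or if a joint passes its speed limit or range.

## Robot

A 6-joint arm with a two-finger parallel gripper is mounted at the origin on the work surface. World frame = base frame: x ahead of the robot, y to its left, z up, the work surface at z = 0. Lengths are in m, angles in rad, forces in N, time in s.
With the tool pointing down it reaches from about 0.425 to 0.95 m from the base axis. Payload 3.5 kg.
Tool frame: the origin (TCP) lies midway between the tips of the shut fingers; the grasp point (between the pads) lies bot.tcp_to_grasp behind it (bot.tcp_to_grasp is the distance from the TCP to the grasp point, in m); z points along the fingers, y is the line along which they close (so a half turn about z gives the same grasp; the last joint's range is limited). The gripper opens to 85 mm and grips with 20 to 120 N. Pads are 22 mm wide; open, the fingers measure 114 mm over their backs; the gripper's body (76 mm by 85 mm) begins 54 mm behind the grasp point. The pads swing forward as they close: fully open they stand 13 mm farther back than shut.
Start: joints at [1.054, 0.286, 1.577, -0, 1.279, -0.15], TCP at [0.242, 0.63, 0.231] pointing down, gripper open.
Joint ranges: [-2.77, 2.77], [-0.9, 2.22], [0.21, 2.48], [-1.53, 4.67], [0.24, 2.81], [-2.84, 2.84]. Speed limits (rad/s): [2.79, 2.79, 3.14, 3.14, 3.14, 3.14].

## Interface

Orientations are given as a unit quaternion [w, x, y, z].
In Python, from workcell import monitor, snapshot, bot gives the robot as it stands. The module is installed in compiled form; this text tells all that it offers.
- The arm moves only by the tool jog_arm, never from a script. Its argument "commands" is a list that holds one entry, the list of rows, each a list of 7 numbers: the turn, a rotation vector about the world's x, y, z in rad, then the shift along the world's x, y, z in m, then the gripper command: -1 is shut, 1 is fully open, values between are in proportion. In form: [[[rx, ry, rz, x, y, z, hand], ...]]. A call has 1 to 20 rows; each row is the pose to reach, as a shift and turn from the pose commanded when the call began; what a row does not reach only later rows make up. A row lasts 1/12 s, in which the tool goes at most 41.7 mm and 7.16 degrees, less where a joint would pass 70% of its speed; a pose out of reach is approached as far as the arm can. A call with a gripper value outside its range is refused whole. The fingers move at their own pace and stop on an object; "force" is the grip in N (left out, the last holds). Time passes only in rows, so rows that repeat a pose let the fingers close. It gives the time, the measured TCP pose, the force, the opening and the grip force at its end, in the units of the state.
- monitor.get_state(): the state, without advancing time (a new reading comes with each control period).
- snapshot(name): name is "scene" or "top" or "wrist"; returns a dict with "frame" (480x640x3 uint8, red, green, blue), "K" (3x3 intrinsics, pixels), "R" (3x3) and "t" (3): a world point X has camera coordinates R X + t; the wrist camera has in their place "T_tool_cam" (4x4, takes a point from camera to tool coordinates, whose origin is the TCP and whose axes are the flange's). Camera axes: x right, y down, z forward; pixel columns grow to the right and rows downward; lengths in m; the calibration is good to about 2 mm. A picture is of the moment at which its call begins: read the wrist's pose just before it. There is no depth.
- bot.hand_in(): hands the job in; it is judged then, once.
The state is a dict: "time": time; "q": joint angles; "dq": joint speeds; "joint_efforts": joint torques, N m; "eef_pos": TCP position; "ee_rot": TCP orientation; "ft_force": force on the tool from outside, world axes, zero at the start; "moment": the same for the moment, N m; "finger_gap": finger opening in m; "gripper_force": force on a finger pad.
Only numpy, scipy, OpenCV 4.12 (cv2) and the standard library are available. Lean on these libraries where they do the work, as an engineer would, in place of code of your own. Each camera call takes 0.05 s, during which the arm holds its last target. There are 200 camera calls.

## Working session

There is one attempt and no reset: what is moved stays moved. The work goes in short steps, Python scripts to look and compute and a tool call to move; the robot and the scene stay as the last step left them, time stands still between calls to the robot, and variables do not carry over. Pictures are saved under pics/ and viewed, at most 14 in all, crops included, and the job is handed in when it is done.

Besides the shell and the picture viewer there is one more tool, called after "Emit:" as a command line: name --argument value ..., lists and objects as JSON in quotes. jog_arm: Moves the arm, as the interface text tells. Its arguments: {"type":"object","properties":{"commands":{"type":"array"},"force":{"type":"number"}},"required":["commands"]}

```bash
mkdir -p pics
python3 - <<'E'
from workcell import monitor, snapshot, bot
import cv2,numpy as np,pickle
s=monitor.get_state()
print({k:np.round(v,3) for k,v in s.items()},bot.tcp_to_grasp)
d={}
for n in("scene","top"):
    c=snapshot(n);d[n]=c;cv2.imwrite(f"pics/{n}0.png",c["frame"][:,:,::-1]);print(n,c["K"],c["R"],c["t"])
pickle.dump(d,open("d0.pkl","wb"))
E
```

```text
{'time': np.float64(0.0), 'q': array([ 1.054,  0.287,  1.578,  0.   ,  1.279, -0.15 ]), 'dq': array([-0.   ,  0.002, -0.001,  0.001, -0.002,  0.   ]), 'joint_efforts': array([-0.0000e+00, -4.0597e+01, -2.9263e+01, -0.0000e+00,  6.0000e-03,
        0.0000e+00]), 'eef_pos': array([0.242, 0.63 , 0.23 ]), 'ee_rot': array([-0.   ,  0.182,  0.983, -0.001]), 'ft_force': array([-0.175, -1.091, -0.14 ]), 'moment': array([0.012, 0.031, 0.004]), 'gripper_force': np.float64(0.0), 'finger_gap': np.float64(0.085)} 0.0187
scene [[484.34894391   0.         318.41385356]
 [  0.         484.34894391 237.64393279]
 [  0.           0.           1.        ]] [[ 0.61229967  0.79059516  0.00695741]
 [ 0.6291788  -0.48191942 -0.60982597]
 [-0.47877255  0.3777737  -0.79250481]] [-0.32134875 -0.30792277  1.15581072]
top [[559.28893014   0.         310.89051349]
 [  0.         559.28893014 244.15775593]
 [  0.           0.           1.        ]] [[-0.14217169 -0.98983154 -0.00455257]
 [-0.96416192  0.13952262 -0.22566617]
 [ 0.22400668 -0.02769393 -0.97419405]] [0.07370776 0.5361145  0.81379593]
```

View pics/top0.png

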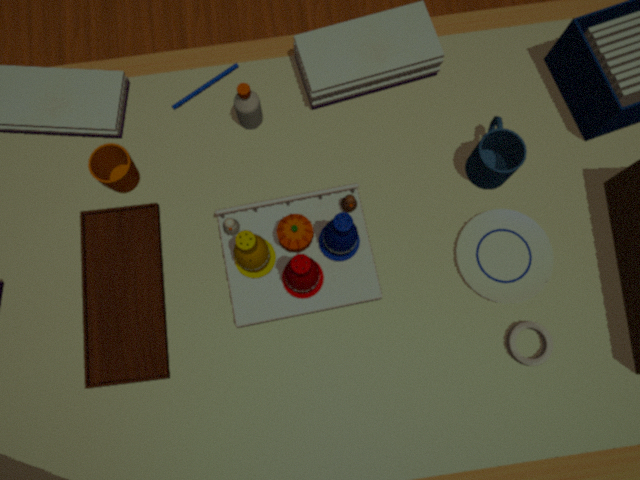

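View pics/scene0.png

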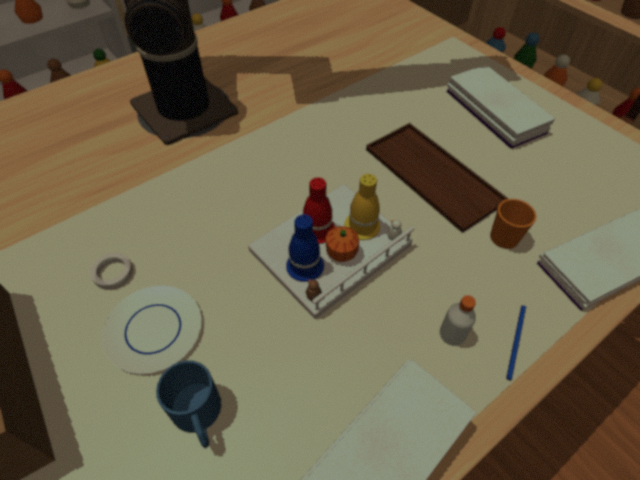

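The top view shows the tray on the left (corners about 80,207 / 158,204 / 169,378 / 86,387), the plate on the right (504,255) and the board in the middle. The shakers are yellow on the left pad, red in front and blue on the right, with the pumpkin behind at (295,232). Next I'll enlarge the board in both views.

Run:
```python
import cv2,pickle,numpy as np
d=pickle.load(open("d0.pkl","rb"))
def crop(n,x,y,w,h,f):
    im=d[n]["frame"][y:y+h,x:x+w,::-1]; im=cv2.convertScaleAbs(im,alpha=1.5)
    return cv2.resize(im,None,fx=f,fy=f,interpolation=cv2.INTER_CUBIC)
a=crop("top",205,180,190,150,4); b=crop("scene",240,160,190,150,4)
cv2.imwrite("pics/c1.png",a);cv2.imwrite("pics/c2.png",b)
```

```text
(no output)
```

View pics/c1.png

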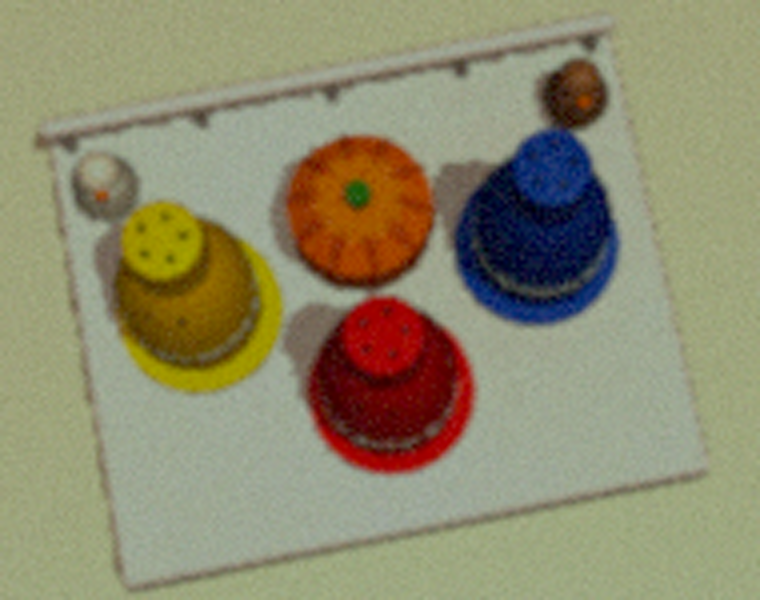

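View pics/c2.png

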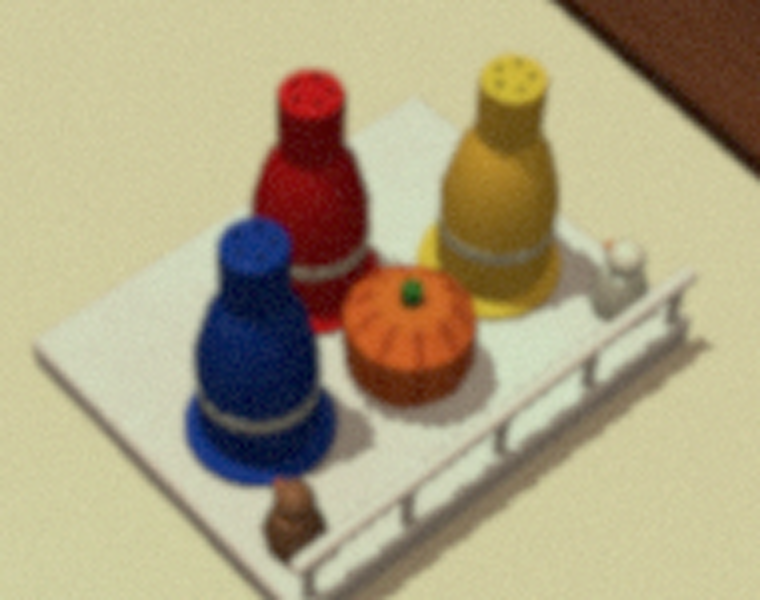

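The crops show:

| Item | Top crop (4x) | Scene crop |
|---|---|---|
| Yellow hat top | (162,241) | (514,80) |
| Red hat top | (382,337) | (312,96) |
| Blue hat top | (551,167) | (256,245) |
| Pumpkin stem | (357,193) | (411,292) |
| Yellow pad centre | ~(201,310) | |
| Red pad centre | ~(391,392) | |
| Blue pad centre | ~(537,245) | |

```bash
cat > h.py <<'E'
import numpy as np, pickle, cv2
d=pickle.load(open("d0.pkl","rb"))
def ray(c,uv,z):
    r=c["R"].T@np.linalg.solve(c["K"],[*uv,1]); o=-c["R"].T@c["t"]
    return (o+r*(z-o[2])/r[2])[:2]
E
python3 - <<'E'
from h import *
T=d["top"];S=d["scene"]
ct=lambda p:((p[0]+.5)/4-.5+205,(p[1]+.5)/4-.5+180)
cs=lambda p:((p[0]+.5)/4-.5+240,(p[1]+.5)/4-.5+160)
np.set_printoptions(precision=4,suppress=True)
for n,a,b,z in(("y",(162,241),(514,80),.145),("r",(382,337),(312,96),.145),("b",(551,167),(256,245),.145),("pump",(357,193),(411,292),.081)):
    print(n,ray(T,ct(a),z),ray(S,cs(b),z))
P={}
for n,a in(("y",(201,310)),("r",(391,392)),("b",(537,245))): P[n]=ray(T,ct(a),.023);print("pad",n,P[n])
# board fit: pads + front corners
src=np.array([[.010,.07],[-.038,0],[.010,-.07],[-.095,.12],[-.095,-.12]])
dst=np.array([P["y"],P["r"],P["b"],ray(T,ct((128,585)),.02),ray(T,ct((706,468)),.02)])
sc=src-src.mean(0);dc=dst-dst.mean(0)
th=np.arctan2((sc[:,0]*dc[:,1]-sc[:,1]*dc[:,0]).sum(),(sc*dc).sum())
R=np.array([[np.cos(th),-np.sin(th)],[np.sin(th),np.cos(th)]]);t=dst.mean(0)-R@src.mean(0)
print("board",t,th,"res",(src@R.T+t-dst)*1e3)
for q in([.03,0],[-.038,0],[.01,.07],[.01,-.07],[.066,.098],[.066,-.098],[.089,0]):print(q,R@q+t)
tr=np.array([ray(T,p,.016) for p in((80,207),(158,204),(169,378),(86,387))]);print("tray",tr,tr.mean(0))
e=tr[0]+tr[1]-tr[2]-tr[3];print("yaw",np.arctan2(e[1],e[0]))
trs=np.array([ray(S,p,.016) for p in((410,125),(366,150),(464,227),(509,196))]);print(trs,trs.mean(0))
# plate ring by blue colour
for n,roi in(("top",(440,195,130,120)),("scene",(95,280,115,100))):
    x,y,w,h=roi;f=d[n]["frame"][y:y+h,x:x+w].astype(int)
    m=((f[...,2]-f[...,0])>15).astype(np.uint8)
    if n=="scene": m[85:,55:]=0
    k,l,s,c=cv2.connectedComponentsWithStats(m);i=1+s[1:,4].argmax()
    yy,xx=np.where(l==i);el=cv2.fitEllipse(np.c_[xx,yy].astype(np.float32));print(n,el,ray(d[n],(el[0][0]+x,el[0][1]+y),.0065))
E
```

```text
y [0.5414 0.09  ] [0.5437 0.0899]
r [0.496  0.0178] [0.4995 0.0167]
b [ 0.5485 -0.0503] [ 0.5499 -0.05  ]
pump [0.5659 0.0193] [0.5678 0.0177]
pad y [0.5416 0.0887]
pad r [0.4971 0.0168]
pad b [ 0.5489 -0.0508]
board [0.536  0.0186] 0.05486088823549876 res [[ 0.5319  0.3904]
 [ 0.9463 -0.3042]
 [ 0.9231  0.0416]
 [-1.1511  2.273 ]
 [-1.2502 -2.4007]]
[0.03, 0] [0.5659 0.0203]
[-0.038, 0] [0.498  0.0165]
[0.01, 0.07] [0.5421 0.0891]
[0.01, -0.07] [ 0.5498 -0.0507]
[0.066, 0.098] [0.5965 0.1201]
[0.066, -0.098] [ 0.6073 -0.0756]
[0.089, 0] [0.6249 0.0235]
tray [[0.6704 0.3694]
 [0.6568 0.2393]
 [0.3707 0.2453]
 [0.3755 0.3747]] [0.5184 0.3072]
yaw -0.019385638926269023
[[0.3835 0.3724]
 [0.3856 0.2379]
 [0.6602 0.2446]
 [0.661  0.3767]] [0.5226 0.3079]
top ((63.32817459106445, 60.43257141113281), (50.51720428466797, 54.67424392700195), 126.73814392089844) [ 0.4892 -0.3177]
scene ((57.42207336425781, 48.7503547668457), (45.30665588378906, 57.28715896606445), 60.296749114990234) [ 0.49   -0.3181]
```

Emit:
jog_arm --commands '[[[0,0,0.122,0.1,-0.18,0,0.5],[0,0,0.244,0.2,-0.36,0,0.5],[0,0,0.366,0.3,-0.54,0,0.5],[0,0,0.366,0.3,-0.54,0,0.5],[0,0,0.366,0.3,-0.54,0,0.5],[0,0,0.366,0.3,-0.54,0,0.5],[0,0,0.366,0.3,-0.54,0,0.5],[0,0,0.366,0.3,-0.54,0,0.5],[0,0,0.366,0.3,-0.54,0,0.5],[0,0,0.366,0.3,-0.54,0,0.5],[0,0,0.366,0.3,-0.54,0,0.5],[0,0,0.366,0.3,-0.54,0,0.5],[0,0,0.366,0.3,-0.54,0,0.5],[0,0,0.366,0.3,-0.54,0,0.5],[0,0,0.366,0.3,-0.54,0,0.5],[0,0,0.366,0.3,-0.54,0,0.5],[0,0,0.366,0.3,-0.54,0,0.5],[0,0,0.366,0.3,-0.54,0,0.5],[0,0,0.366,0.3,-0.54,0,0.5]]]' --force 40

```text
time: 1.68
eef_pos: [0.5413, 0.0912, 0.2309]
ee_rot: [-0.0, -0.0, 1.0, 0.0]
ft_force: [-1.0, -0.3, 0.7]
finger_gap: 0.0637
gripper_force: 0.0
```

```bash
cat >> h.py <<'E'
from scipy.spatial.transform import Rotation as Ro
def wrist(name=None):
    from workcell import monitor,snapshot
    s=monitor.get_state();c=snapshot("wrist")
    q=s["ee_rot"];Rt=Ro.from_quat([q[1],q[2],q[3],q[0]]).as_matrix()
    T=c["T_tool_cam"];Rwc=Rt@T[:3,:3];o=Rt@T[:3,3]+s["eef_pos"]
    c["R"]=Rwc.T;c["t"]=-Rwc.T@o
    if name: cv2.imwrite(name,c["frame"][:,:,::-1])
    return c,s
def proj(c,X):
    p=c["K"]@(c["R"]@np.array(X)+c["t"]);return p[:2]/p[2]
E
python3 - <<'E'
from h import *
c,s=wrist()
pickle.dump(c,open("w1.pkl","wb"))
print(s["eef_pos"])
f=c["frame"][:,:,::-1].copy()
for X in([.5425,.0895,.145],[.498,.0167,.145],[.5495,-.0507,.145],[.542,.089,.023],[.498,.0167,.023],[.567,.019,.081]):
    p=proj(c,X);print(X,p); cv2.drawMarker(f,tuple(int(round(v)) for v in p),(255,0,255),0,10,1)
cv2.imwrite("pics/w1.png",f)
E
```

```text
[0.54127134 0.09121058 0.23093398]
[0.5425, 0.0895, 0.145] [315.54383539 257.45521887]
[0.498, 0.0167, 0.145] [184.02910022 182.03488402]
[0.5495, -0.0507, 0.145] [ 79.64224703 268.31685303]
[0.542, 0.089, 0.023] [316.06970217 207.9574267 ]
[0.498, 0.0167, 0.023] [229.13494199 156.27057311]
[0.567, 0.019, 0.081] [222.74925438 258.33896974]
```

View pics/w1.png

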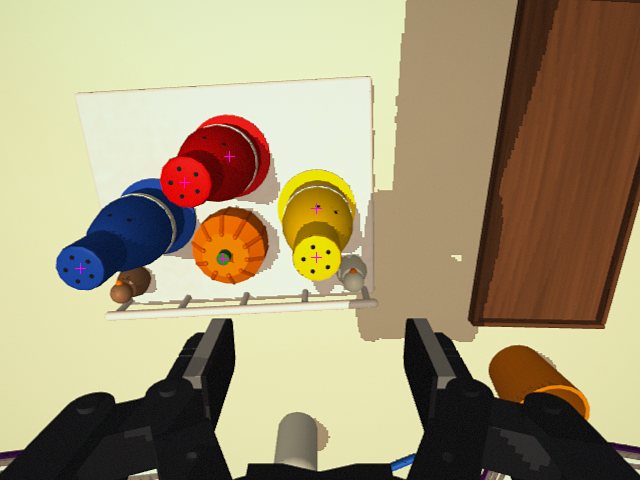

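The markers land on the hat tops and the pumpkin stem to within about 1 mm, so the estimates hold. Descending on yellow.

Emit:
jog_arm --commands '[[[0,0,0,0,0,-0.03,0.5],[0,0,0,0,0,-0.06,0.5],[0,0,0,0,0,-0.09,0.5],[0,0,0,0,0,-0.11,0.5],[0,0,0,0,0,-0.123,0.5],[0,0,0,0,0,-0.123,0.5],[0,0,0,0,0,-0.123,-0.2],[0,0,0,0,0,-0.123,-0.6],[0,0,0,0,0,-0.123,-1],[0,0,0,0,0,-0.123,-1],[0,0,0,0,0,-0.123,-1],[0,0,0,0,0,-0.123,-1],[0,0,0,0,0,-0.123,-1]]]' --force 40

```text
time: 2.82
eef_pos: [0.5437, 0.0901, 0.1106]
ee_rot: [0.002, 0.001, 1.0, 0.0]
ft_force: [0.8, 0.3, 6.7]
finger_gap: 0.0288
gripper_force: 40.1
```

Emit:
jog_arm --commands '[[[0,0,0,0,0,0.005,-1],[0,0,0,0,0,0.015,-1],[0,0,0,0,0,0.03,-1],[0,0,0,0,0,0.05,-1],[0,0,0,0,0,0.07,-1],[0,0,0,0.003,0.01,0.08,-1],[0,0,0,0.009,0.03,0.08,-1],[0,0,0,0.018,0.06,0.08,-1],[0,0,0,0.028,0.09,0.08,-1],[0,0,0,0.038,0.12,0.08,-1],[0,0,0,0.047,0.15,0.08,-1],[0,0,0,0.056,0.18,0.08,-1],[0,0,0,0.063,0.202,0.08,-1],[0,0,0,0.067,0.214,0.07,-1],[0,0,0,0.068,0.2175,0.05,-1],[0,0,0,0.068,0.2175,0.03,-1],[0,0,0,0.068,0.2175,0.01,-1],[0,0,0,0.068,0.2175,-0.003,-1],[0,0,0,0.068,0.2175,-0.007,-1],[0,0,0,0.068,0.2175,-0.01,-1]]]'

```text
time: 4.48
eef_pos: [0.6093, 0.3077, 0.097]
ee_rot: [-0.001, 0.0, 1.0, -0.0]
ft_force: [-0.1, 0.7, -2.7]
finger_gap: 0.0292
gripper_force: 39.7
```

Emit:
jog_arm --commands '[[[0,0,0,0,0,-0.001,-1],[0,0,0,0,0,-0.002,-1],[0,0,0,0,0,-0.003,-1],[0,0,0,0,0,-0.004,-1],[0,0,0,0,0,-0.005,-1],[0,0,0,0,0,-0.005,-1],[0,0,0,0,0,-0.005,-1]]]'

```text
time: 5.07
eef_pos: [0.6101, 0.3076, 0.0935]
ee_rot: [0.0, 0.0, 1.0, 0.0]
ft_force: [-0.6, -0.1, -1.0]
finger_gap: 0.0289
gripper_force: 39.7
```

Emit:
jog_arm --commands '[[[0,0,0,0,0,-0.0005,-1],[0,0,0,0,0,-0.001,-1],[0,0,0,0,0,-0.0015,-1],[0,0,0,0,0,-0.0015,-1],[0,0,0,0,0,-0.0015,-1]]]'

```text
time: 5.48
eef_pos: [0.6103, 0.3076, 0.0927]
ee_rot: [0.0, 0.0, 1.0, 0.0]
ft_force: [-1.5, -0.7, 4.3]
finger_gap: 0.0294
gripper_force: 40.1
```

Emit:
jog_arm --commands '[[[0,0,0,0,0,0,-0.2],[0,0,0,0,0,0,0.2],[0,0,0,0,0,0,0.5],[0,0,0,0,0,0,0.5],[0,0,0,0,0,0.01,0.5],[0,0,0,0,0,0.03,0.5],[0,0,0,0,0,0.06,0.5],[0,0,0,0,0,0.1,0.5],[0,0,0,-0.01,-0.03,0.12,0.5],[0,0,0,-0.112,-0.2905,0.12,0.5],[0,0,0,-0.112,-0.2905,0.12,0.5],[0,0,0,-0.112,-0.2905,0.12,0.5],[0,0,0,-0.112,-0.2905,0.12,0.5],[0,0,0,-0.112,-0.2905,0.12,0.5],[0,0,0,-0.112,-0.2905,0.12,0.5],[0,0,0,-0.112,-0.2905,0.12,0.5],[0,0,0,-0.112,-0.2905,0.12,0.5],[0,0,0,-0.112,-0.2905,0.12,0.5],[0,0,0,-0.112,-0.2905,0.12,0.5]]]'

```text
time: 7.07
eef_pos: [0.4984, 0.0173, 0.2126]
ee_rot: [0.001, 0.001, 1.0, 0.0]
ft_force: [-0.4, -0.8, 0.3]
finger_gap: 0.0639
gripper_force: 0.0
```

Run:
```python
from workcell import snapshot
import cv2
a=snapshot("top")["frame"][:,:,::-1][170:400,60:400]; cv2.imwrite("pics/t1.png",cv2.resize(a,None,fx=2,fy=2))
```

```text
(no output)
```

View pics/t1.png

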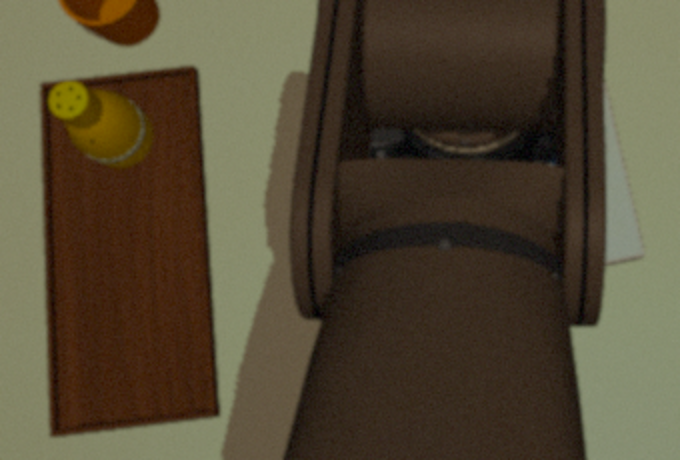

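The yellow shaker is standing in the tray near its upper end, hat at about (69,98) in the crop. Red next.

Emit:
jog_arm --commands '[[[0,0,0,0,0,-0.025,0.5],[0,0,0,0,0,-0.055,0.5],[0,0,0,0,0,-0.085,0.5],[0,0,0,0,0,-0.1,0.5],[0,0,0,0,0,-0.1035,0.5],[0,0,0,0,0,-0.1035,0.5],[0,0,0,0,0,-0.1035,-0.2],[0,0,0,0,0,-0.1035,-0.6],[0,0,0,0,0,-0.1035,-1],[0,0,0,0,0,-0.1035,-1],[0,0,0,0,0,-0.1035,-1],[0,0,0,0,0,-0.1035,-1],[0,0,0,0,0,-0.1035,-1]]]'

```text
time: 8.2
eef_pos: [0.4996, 0.0169, 0.1103]
ee_rot: [0.002, 0.001, 1.0, -0.0]
ft_force: [0.2, 1.2, 5.9]
finger_gap: 0.0292
gripper_force: 40.2
```

Emit:
jog_arm --commands '[[[0,0,0,0,0,0.005,-1],[0,0,0,0,0,0.015,-1],[0,0,0,0,0,0.03,-1],[0,0,0,0,0,0.05,-1],[0,0,0,0,0,0.07,-1],[0,0,0,-0.002,0.01,0.08,-1],[0,0,0,-0.007,0.03,0.08,-1],[0,0,0,-0.014,0.06,0.08,-1],[0,0,0,-0.022,0.095,0.08,-1],[0,0,0,-0.031,0.13,0.08,-1],[0,0,0,-0.039,0.165,0.08,-1],[0,0,0,-0.047,0.2,0.08,-1],[0,0,0,-0.055,0.235,0.08,-1],[0,0,0,-0.062,0.265,0.08,-1],[0,0,0,-0.067,0.285,0.07,-1],[0,0,0,-0.068,0.2905,0.05,-1],[0,0,0,-0.068,0.2905,0.03,-1],[0,0,0,-0.068,0.2905,0.01,-1],[0,0,0,-0.068,0.2905,-0.003,-1],[0,0,0,-0.068,0.2905,-0.007,-1]]]'

```text
time: 9.87
eef_pos: [0.4269, 0.307, 0.0979]
ee_rot: [-0.003, 0.0, 1.0, -0.001]
ft_force: [-0.5, -0.5, -1.6]
finger_gap: 0.0289
gripper_force: 39.9
```

Emit:
jog_arm --commands '[[[0,0,0,0,0,-0.002,-1],[0,0,0,0,0,-0.004,-1],[0,0,0,0,0,-0.005,-1],[0,0,0,0,0,-0.006,-1],[0,0,0,0,0,-0.007,-1],[0,0,0,0,0,-0.008,-1],[0,0,0,0,0,-0.009,-1],[0,0,0,0,0,-0.0095,-1],[0,0,0,0,0,-0.0095,-1],[0,0,0,0,0,-0.0095,-1]]]'

```text
time: 10.7
eef_pos: [0.4303, 0.3077, 0.0924]
ee_rot: [0.0, 0.0, 1.0, 0.0]
ft_force: [-1.6, -0.9, 0.8]
finger_gap: 0.029
gripper_force: 40.2
```

Emit:
jog_arm --commands '[[[0,0,0,0,0,0,-0.2],[0,0,0,0,0,0,0.2],[0,0,0,0,0,0,0.5],[0,0,0,0,0,0,0.5],[0,0,0,0,0,0.01,0.5],[0,0,0,0,0,0.03,0.5],[0,0,0,0,0,0.06,0.5],[0,0,0,0,0,0.1,0.5],[0,0,0,0.01,-0.03,0.12,0.5],[0,0,0,0.1195,-0.358,0.12,0.5],[0,0,0,0.1195,-0.358,0.12,0.5],[0,0,0,0.1195,-0.358,0.12,0.5],[0,0,0,0.1195,-0.358,0.12,0.5],[0,0,0,0.1195,-0.358,0.12,0.5],[0,0,0,0.1195,-0.358,0.12,0.5],[0,0,0,0.1195,-0.358,0.12,0.5],[0,0,0,0.1195,-0.358,0.12,0.5],[0,0,0,0.1195,-0.358,0.12,0.5],[0,0,0,0.1195,-0.358,0.12,0.5],[0,0,0,0.1195,-0.358,0.12,0.5]]]'

```text
time: 12.37
eef_pos: [0.5494, -0.0505, 0.2121]
ee_rot: [-0.0, 0.001, 1.0, 0.0]
ft_force: [-0.1, 0.8, 0.5]
finger_gap: 0.0643
gripper_force: 0.0
```

Emit:
jog_arm --commands '[[[0,0,0,0,0,-0.025,0.5],[0,0,0,0,0,-0.055,0.5],[0,0,0,0,0,-0.085,0.5],[0,0,0,0,0,-0.1,0.5],[0,0,0,0,0,-0.1035,0.5],[0,0,0,0,0,-0.1035,0.5],[0,0,0,0,0,-0.1035,-0.2],[0,0,0,0,0,-0.1035,-0.6],[0,0,0,0,0,-0.1035,-1],[0,0,0,0,0,-0.1035,-1],[0,0,0,0,0,-0.1035,-1],[0,0,0,0,0,-0.1035,-1],[0,0,0,0,0,-0.1035,-1]]]'

```text
time: 13.45
eef_pos: [0.5509, -0.0507, 0.1105]
ee_rot: [0.002, 0.001, 1.0, -0.0]
ft_force: [-0.9, -0.2, 6.3]
finger_gap: 0.0294
gripper_force: 39.8
```

Emit:
jog_arm --commands '[[[0,0,0,0,0,0.005,-1],[0,0,0,0,0,0.015,-1],[0,0,0,0,0,0.03,-1],[0,0,0,0,0,0.055,-1],[0,0,0,0,0,0.08,-1],[0,0,0,-0.001,0.01,0.1,-1],[0,0,0,-0.003,0.035,0.105,-1],[0,0,0,-0.006,0.07,0.105,-1],[0,0,0,-0.009,0.105,0.105,-1],[0,0,0,-0.012,0.14,0.105,-1],[0,0,0,-0.015,0.175,0.105,-1],[0,0,0,-0.018,0.21,0.105,-1],[0,0,0,-0.021,0.245,0.1,-1],[0,0,0,-0.024,0.28,0.09,-1],[0,0,0,-0.027,0.315,0.08,-1],[0,0,0,-0.029,0.34,0.07,-1],[0,0,0,-0.0295,0.355,0.05,-1],[0,0,0,-0.0295,0.3575,0.03,-1],[0,0,0,-0.0295,0.358,0.01,-1],[0,0,0,-0.0295,0.358,-0.003,-1]]]'

```text
time: 15.12
eef_pos: [0.5184, 0.3076, 0.1029]
ee_rot: [-0.002, -0.0, 1.0, -0.001]
ft_force: [-0.1, -1.1, -2.1]
finger_gap: 0.0291
gripper_force: 39.9
```

Emit:
jog_arm --commands '[[[0,0,0,0,0,-0.004,-1],[0,0,0,0,0,-0.007,-1],[0,0,0,0,0,-0.009,-1],[0,0,0,0,0,-0.01,-1],[0,0,0,0,0,-0.011,-1],[0,0,0,0,0,-0.012,-1],[0,0,0,0,0,-0.013,-1],[0,0,0,0,0,-0.0135,-1],[0,0,0,0,0,-0.0135,-1],[0,0,0,0,0,-0.0135,-1]]]'

```text
time: 15.95
eef_pos: [0.5204, 0.3077, 0.0926]
ee_rot: [0.0, 0.0, 1.0, 0.0]
ft_force: [0.3, -1.0, 1.3]
finger_gap: 0.0292
gripper_force: 40.1
```

Emit:
jog_arm --commands '[[[0,0,0,0,0,0,-0.2],[0,0,0,0,0,0,0.2],[0,0,0,0,0,0,0.5],[0,0,0,0,0,0,0.5],[0,0,0,0,0,0.01,0.5],[0,0,0,0,0,0.03,0.5],[0,0,0,0,0,0.06,0.5],[0,0,0,0,0,0.1,0.5],[0,0,0,0.005,-0.03,0.12,1],[0,0,0,0.047,-0.2885,0.12,1],[0,0,0,0.047,-0.2885,0.12,1],[0,0,0,0.047,-0.2885,0.12,1],[0,0,0,0.047,-0.2885,0.12,1],[0,0,0,0.047,-0.2885,0.12,1],[0,0,0,0.047,-0.2885,0.12,1],[0,0,0,0.047,-0.2885,0.12,1],[0,0,0,0.047,-0.2885,0.12,1],[0,0,0,0.047,-0.2885,0.12,1],[0,0,0,0.047,-0.2885,0.12,1]]]'

```text
time: 17.53
eef_pos: [0.5669, 0.0201, 0.2121]
ee_rot: [0.0, 0.0, 1.0, 0.0]
ft_force: [0.5, 1.5, -0.1]
finger_gap: 0.0853
gripper_force: 0.0
```

Run:
```python
from h import *
c,s=wrist()
print(s["eef_pos"])
f=c["frame"][:,:,::-1].copy()
for X in([.542,.089,.023],[.498,.0167,.023],[.5495,-.0507,.023],[.567,.019,.081]):
    p=proj(c,X);print(X,p); cv2.drawMarker(f,tuple(int(round(v)) for v in p),(255,255,255),0,10,1)
g=f.astype(int)
H=cv2.cvtColor(f,cv2.COLOR_BGR2HSV)
def blob(m,z):
    k,l,st,ce=cv2.connectedComponentsWithStats(m.astype(np.uint8));i=1+st[1:,4].argmax();return st[i],ce[i],ray(c,ce[i],z)
for n,(a,b) in {"yel":(24,34),"red":(0,4),"blue":(105,125),"stem":(45,85)}.items():
    m=(H[...,0]>=a)&(H[...,0]<=b)&(H[...,1]>150)&(H[...,2]>60);m[320:]=0
    if m.any():print(n,blob(m,.081 if n=="stem" else .023))
cv2.imwrite("pics/w2.png",f)
```

```text
[0.56688761 0.02014657 0.21211016]
[0.542, 0.089, 0.023] [404.23464895 182.11112557]
[0.498, 0.0167, 0.023] [314.06371466 125.10018724]
[0.5495, -0.0507, 0.023] [231.02510106 191.31920567]
[0.567, 0.019, 0.081] [316.83132034 233.01272732]
yel (array([ 363,  140,   58,   76, 2446], dtype=int32), array([389.0690924 , 170.50040883]), array([0.53272261, 0.07630322]))
red (array([ 271,   79,   88,   92, 6251], dtype=int32), array([313.99552072, 124.39241721]), array([0.49747729, 0.01664947]))
blue (array([ 190,  150,   83,   83, 5326], dtype=int32), array([231.1494555, 191.0794217]), array([ 0.54930382, -0.05058593]))
stem (array([310, 227,  14,  13, 126], dtype=int32), array([316.69047619, 232.8968254 ]), array([0.56691632, 0.01890283]))
```

View pics/w2.png

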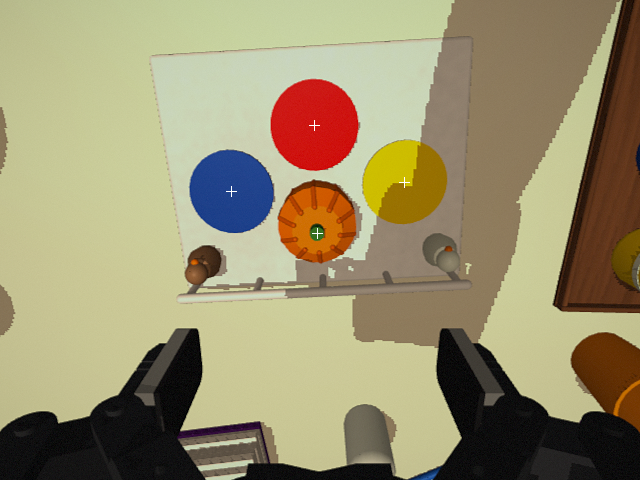

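The markers sit on all three pads and the pumpkin stem. Descending on the pot.

Emit:
jog_arm --commands '[[[0,0,0,0,0,-0.03,1],[0,0,0,0,0,-0.065,1],[0,0,0,0,0,-0.1,1],[0,0,0,0,0,-0.13,1],[0,0,0,0,0,-0.155,1],[0,0,0,0,0,-0.175,1],[0,0,0,0,0,-0.1835,1],[0,0,0,0,0,-0.1835,1],[0,0,0,0,0,-0.1835,0.6],[0,0,0,0,0,-0.1835,0.3],[0,0,0,0,0,-0.1835,0],[0,0,0,0,0,-0.1835,-0.5],[0,0,0,0,0,-0.1835,-1],[0,0,0,0,0,-0.1835,-1],[0,0,0,0,0,-0.1835,-1]]]'

```text
time: 18.83
eef_pos: [0.5689, 0.0191, 0.0307]
ee_rot: [0.002, 0.0, 1.0, -0.0]
ft_force: [-0.3, 2.5, 6.2]
finger_gap: 0.0566
gripper_force: 44.1
```

Emit:
jog_arm --commands '[[[0,0,0,0,0,0.005,-1],[0,0,0,0,0,0.015,-1],[0,0,0,0,0,0.03,-1],[0,0,0,0,0,0.05,-1],[0,0,0,0,0,0.07,-1],[0,0,0,-0.002,-0.01,0.075,-1],[0,0,0,-0.008,-0.035,0.075,-1],[0,0,0,-0.016,-0.07,0.075,-1],[0,0,0,-0.024,-0.105,0.075,-1],[0,0,0,-0.032,-0.14,0.075,-1],[0,0,0,-0.04,-0.175,0.075,-1],[0,0,0,-0.048,-0.21,0.075,-1],[0,0,0,-0.056,-0.245,0.075,-1],[0,0,0,-0.064,-0.28,0.075,-1],[0,0,0,-0.071,-0.31,0.07,-1],[0,0,0,-0.0755,-0.33,0.06,-1],[0,0,0,-0.0773,-0.337,0.045,-1],[0,0,0,-0.0773,-0.337,0.03,-1],[0,0,0,-0.0773,-0.337,0.015,-1],[0,0,0,-0.0773,-0.337,0.005,-1]]]'

```text
time: 20.5
eef_pos: [0.4878, -0.3178, 0.031]
ee_rot: [-0.001, 0.001, 1.0, 0.001]
ft_force: [-0.6, 1.1, -2.6]
finger_gap: 0.0562
gripper_force: 43.4
```

Emit:
jog_arm --commands '[[[0,0,0,0,0,-0.004,-1],[0,0,0,0,0,-0.008,-1],[0,0,0,0,0,-0.011,-1],[0,0,0,0,0,-0.012,-1],[0,0,0,0,0,-0.013,-1],[0,0,0,0,0,-0.014,-1],[0,0,0,0,0,-0.015,-1],[0,0,0,0,0,-0.015,-1],[0,0,0,0,0,-0.015,-1]]]'

```text
time: 21.25
eef_pos: [0.4899, -0.3179, 0.0185]
ee_rot: [0.0, 0.0, 1.0, -0.0]
ft_force: [-0.0, 0.1, -2.3]
finger_gap: 0.0568
gripper_force: 43.4
```

Emit:
jog_arm --commands '[[[0,0,0,0,0,-0.0005,-1],[0,0,0,0,0,-0.001,-1],[0,0,0,0,0,-0.0015,-1],[0,0,0,0,0,-0.002,-1],[0,0,0,0,0,-0.0025,-1],[0,0,0,0,0,-0.0025,-1],[0,0,0,0,0,-0.0025,-1]]]'

```text
time: 21.83
eef_pos: [0.4898, -0.3179, 0.0167]
ee_rot: [-0.0, 0.0, 1.0, 0.0]
ft_force: [-2.1, 2.0, 4.8]
finger_gap: 0.0565
gripper_force: 44.1
```

Emit:
jog_arm --commands '[[[0,0,0,0,0,0,0.45],[0,0,0,0,0,0,0.7],[0,0,0,0,0,0,1],[0,0,0,0,0,0,1],[0,0,0,0,0,0.01,1],[0,0,0,0,0,0.03,1],[0,0,0,0,0,0.06,1],[0,0,0,0,0,0.1,1],[0,0,0,0,0,0.14,1],[0,0,0,0,0,0.18,1],[0,0,0,0,0,0.196,1],[0,0,0,0,0,0.196,1],[0,0,0,0,0,0.196,1]]]'

```text
time: 22.92
eef_pos: [0.4902, -0.3183, 0.2138]
ee_rot: [0.001, 0.0, 1.0, -0.001]
ft_force: [-0.3, -0.6, 0.1]
finger_gap: 0.0855
gripper_force: 0.0
```

Run:
```python
from h import *
c,s=wrist("pics/w3.png");print(s["eef_pos"])
H=cv2.cvtColor(c["frame"],cv2.COLOR_RGB2HSV)
def big(m):
    k,l,st,ce=cv2.connectedComponentsWithStats(m.astype(np.uint8));i=1+st[1:,4].argmax();return l==i,ce[i]
m=(H[...,0]>=45)&(H[...,0]<=85)&(H[...,1]>150)&(H[...,2]>60);m[320:]=0
print("stem",ray(c,big(m)[1],.067))
m=(H[...,0]>=100)&(H[...,0]<=130)&(H[...,1]>90)&(H[...,2]>50);m[320:]=0
mm,_=big(m);yy,xx=np.where(mm);e=cv2.fitEllipse(cv2.convexHull(np.c_[xx,yy].astype(np.int32)).astype(np.float32));print(e,"ring",ray(c,e[0],.0065))
```

```text
[ 0.49022523 -0.31834678  0.21384103]
stem [ 0.48795647 -0.31773296]
((625.68359375, 277.1378173828125), (66.15058898925781, 84.17047882080078), 60.3859977722168) ring [ 0.55635001 -0.03830404]
```

View pics/w3.png

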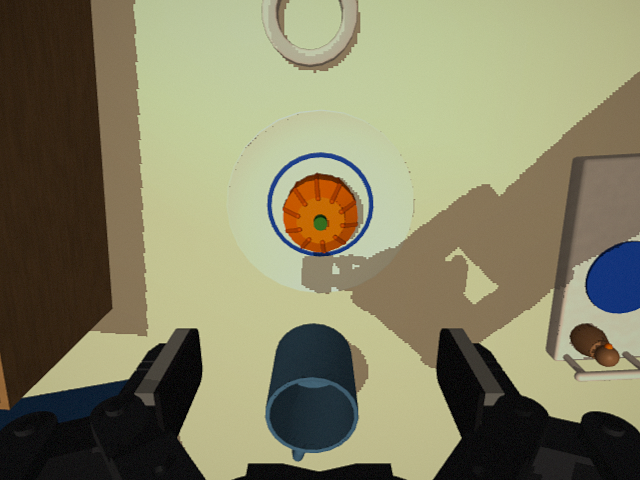

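The pot stands upright at (320,222) inside the blue ring, whose centre is about (320.5,204.5) at z = 6 mm. I'll check that numerically.

Run:
```python
from h import *
c,s=wrist()
H=cv2.cvtColor(c["frame"],cv2.COLOR_RGB2HSV)
m=((H[...,0]>=100)&(H[...,0]<=130)&(H[...,1]>90)&(H[...,2]>50)).astype(np.uint8);m[300:]=0;m[:,450:]=0;m[:,:200]=0
p=cv2.findNonZero(m);e=cv2.fitEllipse(cv2.convexHull(p));print(s["eef_pos"],e,ray(c,e[0],.0065))
```

```text
[ 0.48939211 -0.31754704  0.21148465] ((318.33953857421875, 206.3626708984375), (103.70568084716797, 105.9188461303711), 91.0945816040039) [ 0.48812443 -0.31778485]
```

The pot is centred on the plate to about 1 mm. Now back to the tray.

Emit:
jog_arm --commands '[[[0,0,0,0.0303,0.6255,0,0.5],[0,0,0,0.0303,0.6255,0,0.5],[0,0,0,0.0303,0.6255,0,0.5],[0,0,0,0.0303,0.6255,0,0.5],[0,0,0,0.0303,0.6255,0,0.5],[0,0,0,0.0303,0.6255,0,0.5],[0,0,0,0.0303,0.6255,0,0.5],[0,0,0,0.0303,0.6255,0,0.5],[0,0,0,0.0303,0.6255,0,0.5],[0,0,0,0.0303,0.6255,0,0.5],[0,0,0,0.0303,0.6255,0,0.5],[0,0,0,0.0303,0.6255,0,0.5],[0,0,0,0.0303,0.6255,0,0.5],[0,0,0,0.0303,0.6255,0,0.5],[0,0,0,0.0303,0.6255,0,0.5],[0,0,0,0.0303,0.6255,0,0.5],[0,0,0,0.0303,0.6255,0,0.5],[0,0,0,0.0303,0.6255,0,0.5],[0,0,0,0.0303,0.6255,0,0.5],[0,0,0,0.0303,0.6255,0,0.5]]]'

```text
time: 24.68
eef_pos: [0.5199, 0.3061, 0.2111]
ee_rot: [-0.001, 0.001, 1.0, -0.0]
ft_force: [1.0, 0.8, -0.7]
finger_gap: 0.0638
gripper_force: 0.0
```

Run:
```python
from h import *
c,s=wrist();print(s["eef_pos"])
f=c["frame"][:,:,::-1].copy()
for x in(.43,.52,.61):
    p=proj(c,[x,.3075,.127]);cv2.drawMarker(f,tuple(int(round(v)) for v in p),(255,255,255),0,14,1);print(p)
cv2.imwrite("pics/w4.png",f)
```

```text
[0.51994474 0.30610612 0.21106958]
[320.82793389  92.28109698]
[320.99446238 256.73173671]
[321.12532478 385.96132299]
```

View pics/w4.png

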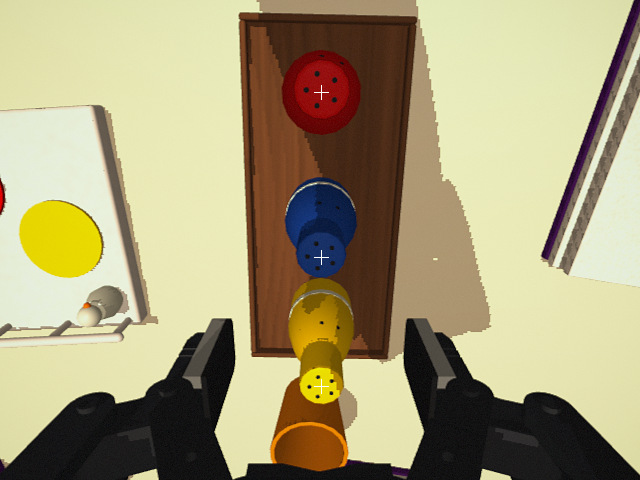

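All three are standing in the tray, with hats within about 2 px of the markers: red (321,90), blue (321,254), yellow (321,385). Gripping blue.

Emit:
jog_arm --commands '[[[0,0,0,-0.001,0,-0.025,0.5],[0,0,0,-0.001,0,-0.055,0.5],[0,0,0,-0.001,0,-0.085,0.5],[0,0,0,-0.001,0,-0.11,0.5],[0,0,0,-0.001,0,-0.121,0.5],[0,0,0,-0.001,0,-0.121,0.5],[0,0,0,-0.001,0,-0.121,-0.2],[0,0,0,-0.001,0,-0.121,-0.6],[0,0,0,-0.001,0,-0.121,-1],[0,0,0,-0.001,0,-0.121,-1],[0,0,0,-0.001,0,-0.121,-1],[0,0,0,-0.001,0,-0.121,-1],[0,0,0,-0.001,0,-0.121,-1]]]'

```text
time: 25.82
eef_pos: [0.5208, 0.308, 0.0935]
ee_rot: [0.002, 0.0, 1.0, 0.001]
ft_force: [1.0, -1.8, 6.8]
finger_gap: 0.0286
gripper_force: 39.5
```

Emit:
jog_arm --commands '[[[0,0,0,0,0,0.005,-1],[0,0,0,0,0,0.015,-1],[0,0,0,0,0,0.03,-1],[0,0,0,0,0,0.05,-1],[0,0,0,0,0,0.07,-1],[0,0,0,0.001,-0.01,0.085,-1],[0,0,0,0.003,-0.035,0.085,-1],[0,0,0,0.006,-0.07,0.085,-1],[0,0,0,0.009,-0.105,0.085,-1],[0,0,0,0.012,-0.14,0.085,-1],[0,0,0,0.015,-0.175,0.085,-1],[0,0,0,0.018,-0.21,0.085,-1],[0,0,0,0.022,-0.245,0.085,-1],[0,0,0,0.025,-0.28,0.085,-1],[0,0,0,0.028,-0.315,0.08,-1],[0,0,0,0.031,-0.34,0.07,-1],[0,0,0,0.032,-0.355,0.055,-1],[0,0,0,0.032,-0.358,0.04,-1],[0,0,0,0.032,-0.358,0.032,-1],[0,0,0,0.032,-0.358,0.027,-1]]]'

```text
time: 27.48
eef_pos: [0.5499, -0.0501, 0.1164]
ee_rot: [-0.001, 0.001, 1.0, 0.001]
ft_force: [0.4, 0.1, -1.6]
finger_gap: 0.0287
gripper_force: 39.8
```

Emit:
jog_arm --commands '[[[0,0,0,0,0,-0.001,-1],[0,0,0,0,0,-0.003,-1],[0,0,0,0,0,-0.005,-1],[0,0,0,0,0,-0.006,-1],[0,0,0,0,0,-0.0065,-1],[0,0,0,0,0,-0.007,-1],[0,0,0,0,0,-0.0075,-1],[0,0,0,0,0,-0.0075,-1],[0,0,0,0,0,-0.0075,-1]]]'

```text
time: 28.23
eef_pos: [0.5516, -0.0503, 0.1116]
ee_rot: [0.001, 0.0, 1.0, 0.0]
ft_force: [-1.4, 0.9, 5.3]
finger_gap: 0.0296
gripper_force: 40.4
```

Emit:
jog_arm --commands '[[[0,0,0,0,0,0,-0.2],[0,0,0,0,0,0,0.2],[0,0,0,0,0,0,0.5],[0,0,0,0,0,0,0.5],[0,0,0,0,0,0.01,0.5],[0,0,0,0,0,0.03,0.5],[0,0,0,0,0,0.06,0.5],[0,0,0,0,0,0.09,0.5],[0,0,0,-0.01,0.03,0.1,0.5],[0,0,0,-0.1223,0.358,0.1,0.5],[0,0,0,-0.1223,0.358,0.1,0.5],[0,0,0,-0.1223,0.358,0.1,0.5],[0,0,0,-0.1223,0.358,0.1,0.5],[0,0,0,-0.1223,0.358,0.1,0.5],[0,0,0,-0.1223,0.358,0.1,0.5],[0,0,0,-0.1223,0.358,0.1,0.5],[0,0,0,-0.1223,0.358,0.1,0.5],[0,0,0,-0.1223,0.358,0.1,0.5],[0,0,0,-0.1223,0.358,0.1,0.5],[0,0,0,-0.1223,0.358,0.1,0.5]]]'

```text
time: 29.9
eef_pos: [0.4285, 0.3081, 0.2108]
ee_rot: [0.0, -0.001, 1.0, -0.0]
ft_force: [0.9, 0.1, -0.1]
finger_gap: 0.0637
gripper_force: 0.0
```

Emit:
jog_arm --commands '[[[0,0,0,0,0,-0.025,0.5],[0,0,0,0,0,-0.055,0.5],[0,0,0,0,0,-0.085,0.5],[0,0,0,0,0,-0.11,0.5],[0,0,0,0,0,-0.1195,0.5],[0,0,0,0,0,-0.1195,0.5],[0,0,0,0,0,-0.1195,-0.2],[0,0,0,0,0,-0.1195,-0.6],[0,0,0,0,0,-0.1195,-1],[0,0,0,0,0,-0.1195,-1],[0,0,0,0,0,-0.1195,-1],[0,0,0,0,0,-0.1195,-1],[0,0,0,0,0,-0.1195,-1]]]'

```text
time: 30.98
eef_pos: [0.4305, 0.3081, 0.0933]
ee_rot: [0.002, 0.0, 1.0, 0.001]
ft_force: [1.1, -1.5, 5.7]
finger_gap: 0.0291
gripper_force: 39.7
```

Emit:
jog_arm --commands '[[[0,0,0,0,0,0.005,-1],[0,0,0,0,0,0.015,-1],[0,0,0,0,0,0.03,-1],[0,0,0,0,0,0.05,-1],[0,0,0,0,0,0.07,-1],[0,0,0,0.002,-0.01,0.08,-1],[0,0,0,0.007,-0.03,0.08,-1],[0,0,0,0.015,-0.06,0.08,-1],[0,0,0,0.023,-0.095,0.08,-1],[0,0,0,0.032,-0.13,0.08,-1],[0,0,0,0.04,-0.165,0.08,-1],[0,0,0,0.048,-0.2,0.08,-1],[0,0,0,0.057,-0.235,0.08,-1],[0,0,0,0.064,-0.265,0.075,-1],[0,0,0,0.069,-0.283,0.065,-1],[0,0,0,0.0706,-0.29,0.053,-1],[0,0,0,0.0706,-0.2908,0.042,-1],[0,0,0,0.0706,-0.2908,0.034,-1],[0,0,0,0.0706,-0.2908,0.029,-1],[0,0,0,0.0706,-0.2908,0.026,-1]]]'

```text
time: 32.65
eef_pos: [0.4982, 0.0181, 0.1153]
ee_rot: [-0.001, -0.0, 1.0, 0.0]
ft_force: [0.2, 0.9, -1.5]
finger_gap: 0.0287
gripper_force: 39.9
```

Emit:
jog_arm --commands '[[[0,0,0,0,0,-0.001,-1],[0,0,0,0,0,-0.003,-1],[0,0,0,0,0,-0.0045,-1],[0,0,0,0,0,-0.005,-1],[0,0,0,0,0,-0.0055,-1],[0,0,0,0,0,-0.006,-1],[0,0,0,0,0,-0.0065,-1],[0,0,0,0,0,-0.0065,-1],[0,0,0,0,0,-0.0065,-1]]]'

```text
time: 33.4
eef_pos: [0.4999, 0.0168, 0.1114]
ee_rot: [0.001, 0.0, 1.0, 0.0]
ft_force: [-2.7, 0.9, 4.8]
finger_gap: 0.0294
gripper_force: 40.5
```

Emit:
jog_arm --commands '[[[0,0,0,0,0,0,-0.2],[0,0,0,0,0,0,0.2],[0,0,0,0,0,0,0.5],[0,0,0,0,0,0,0.5],[0,0,0,0,0,0.01,0.5],[0,0,0,0,0,0.03,0.5],[0,0,0,0,0,0.06,0.5],[0,0,0,0,0,0.09,0.5],[0,0,0,0.01,0.03,0.1,0.5],[0,0,0,0.1097,0.2908,0.1,0.5],[0,0,0,0.1097,0.2908,0.1,0.5],[0,0,0,0.1097,0.2908,0.1,0.5],[0,0,0,0.1097,0.2908,0.1,0.5],[0,0,0,0.1097,0.2908,0.1,0.5],[0,0,0,0.1097,0.2908,0.1,0.5],[0,0,0,0.1097,0.2908,0.1,0.5],[0,0,0,0.1097,0.2908,0.1,0.5],[0,0,0,0.1097,0.2908,0.1,0.5],[0,0,0,0.1097,0.2908,0.1,0.5],[0,0,0,0.1097,0.2908,0.1,0.5]]]'

```text
time: 35.07
eef_pos: [0.6089, 0.3065, 0.2106]
ee_rot: [-0.0, 0.001, 1.0, -0.0]
ft_force: [-0.1, 0.2, 0.6]
finger_gap: 0.064
gripper_force: 0.0
```

Emit:
jog_arm --commands '[[[0,0,0,0,0,-0.025,0.5],[0,0,0,0,0,-0.055,0.5],[0,0,0,0,0,-0.085,0.5],[0,0,0,0,0,-0.11,0.5],[0,0,0,0,0,-0.1195,0.5],[0,0,0,0,0,-0.1195,0.5],[0,0,0,0,0,-0.1195,-0.2],[0,0,0,0,0,-0.1195,-0.6],[0,0,0,0,0,-0.1195,-1],[0,0,0,0,0,-0.1195,-1],[0,0,0,0,0,-0.1195,-1],[0,0,0,0,0,-0.1195,-1],[0,0,0,0,0,-0.1195,-1]]]'

```text
time: 36.15
eef_pos: [0.6109, 0.3079, 0.094]
ee_rot: [0.002, 0.0, 1.0, 0.0]
ft_force: [0.4, -2.6, 6.2]
finger_gap: 0.0291
gripper_force: 39.6
```

Emit:
jog_arm --commands '[[[0,0,0,0,0,0.005,-1],[0,0,0,0,0,0.015,-1],[0,0,0,0,0,0.03,-1],[0,0,0,0,0,0.05,-1],[0,0,0,0,0,0.07,-1],[0,0,0,-0.003,-0.01,0.08,-1],[0,0,0,-0.009,-0.03,0.08,-1],[0,0,0,-0.018,-0.06,0.08,-1],[0,0,0,-0.027,-0.09,0.08,-1],[0,0,0,-0.036,-0.12,0.08,-1],[0,0,0,-0.045,-0.15,0.08,-1],[0,0,0,-0.054,-0.18,0.08,-1],[0,0,0,-0.061,-0.203,0.078,-1],[0,0,0,-0.064,-0.214,0.07,-1],[0,0,0,-0.0653,-0.218,0.058,-1],[0,0,0,-0.0653,-0.2185,0.047,-1],[0,0,0,-0.0653,-0.2185,0.038,-1],[0,0,0,-0.0653,-0.2185,0.032,-1],[0,0,0,-0.0653,-0.2185,0.028,-1],[0,0,0,-0.0653,-0.2185,0.026,-1]]]'

```text
time: 37.82
eef_pos: [0.5434, 0.09, 0.1155]
ee_rot: [-0.001, -0.0, 1.0, 0.0]
ft_force: [0.2, 0.4, -0.5]
finger_gap: 0.0287
gripper_force: 39.7
```

Emit:
jog_arm --commands '[[[0,0,0,0,0,-0.001,-1],[0,0,0,0,0,-0.003,-1],[0,0,0,0,0,-0.0045,-1],[0,0,0,0,0,-0.005,-1],[0,0,0,0,0,-0.0055,-1],[0,0,0,0,0,-0.006,-1],[0,0,0,0,0,-0.0065,-1],[0,0,0,0,0,-0.0065,-1],[0,0,0,0,0,-0.0065,-1]]]'

```text
time: 38.57
eef_pos: [0.5444, 0.0892, 0.112]
ee_rot: [0.001, 0.0, 1.0, 0.0]
ft_force: [-2.1, 0.5, 6.5]
finger_gap: 0.0287
gripper_force: 40.4
```

Emit:
jog_arm --commands '[[[0,0,0,0,0,0,-0.2],[0,0,0,0,0,0,0.2],[0,0,0,0,0,0,0.5],[0,0,0,0,0,0,0.5],[0,0,0,0,0,0.01,0.5],[0,0,0,0,0,0.03,0.5],[0,0,0,0,0,0.06,0.5],[0,0,0,0,0,0.09,0.5],[0,0,0,0.01,0.03,0.12,0.5],[0,0,0,-0.05,0.3,0.12,0.5],[0,0,0,-0.05,0.3,0.12,0.5],[0,0,0,-0.05,0.3,0.12,0.5],[0,0,0,-0.05,0.3,0.12,0.5],[0,0,0,-0.05,0.3,0.12,0.5],[0,0,0,-0.05,0.3,0.12,0.5],[0,0,0,-0.05,0.3,0.12,0.5],[0,0,0,-0.05,0.3,0.12,0.5],[0,0,0,-0.05,0.3,0.12,0.5],[0,0,0,-0.05,0.3,0.12,0.5]]]'

```text
time: 40.15
eef_pos: [0.4938, 0.3888, 0.2306]
ee_rot: [0.0, 0.0, 1.0, -0.0]
ft_force: [0.5, 0.8, 0.1]
finger_gap: 0.0638
gripper_force: 0.0
```

Run:
```python
from h import *
from workcell import snapshot
a=snapshot("top")["frame"][:,:,::-1][180:330,205:395];b=snapshot("scene")["frame"][:,:,::-1][160:310,240:430]
cv2.imwrite("pics/f.png",cv2.resize(np.hstack([d["top"]["frame"][180:330,205:395,::-1],a]),None,fx=2.1,fy=2.1,interpolation=2));
im=cv2.convertScaleAbs(a,alpha=1.5);cv2.imwrite("pics/f.png",cv2.resize(im,None,fx=4,fy=4,interpolation=2))
```

```text
(no output)
```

View pics/f.png

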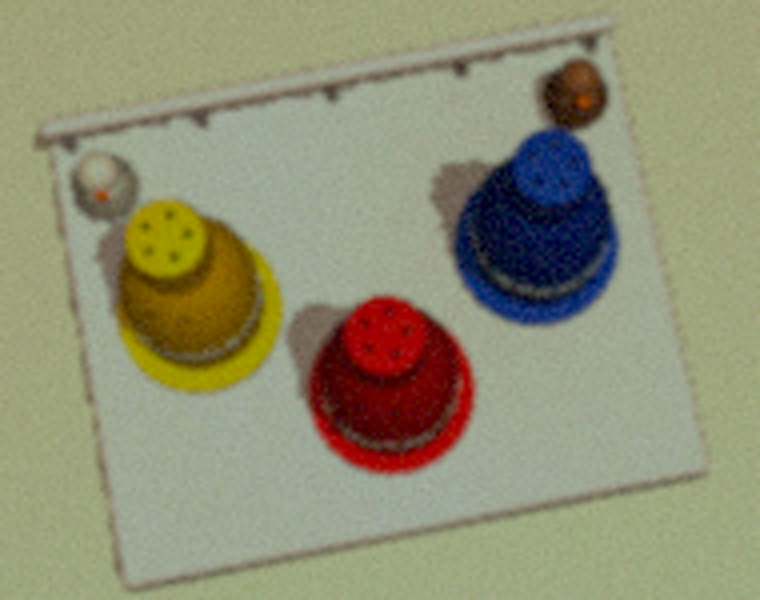

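All three shakers stand upright on the pads of their own colour: hats at yellow (166,240), red (384,336) and blue (552,167), within about 1 mm of the pad centres.

```bash
python3 -c "
from workcell import bot
print(bot.hand_in())"
```

```text
the job is handed in; nothing more can be done
None
```

The pumpkin pot is in the middle of the blue-ringed plate and each shaker is back on the pad of its own colour, upright and within about 1–2 mm of centre; the job took about 40 s and is handed in.

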